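Get the end nippers out of the slide-lid case

TASK

I need the end nippers from the wooden slide-lid case: first swing the lamp arm well clear of the case, right round towards the grinder, then feel the lid up over the lip at the case's low end and under the two brass keepers, slide it all the way out of its grooves without forcing it, and lay it flat on the bare bench, batten up. Then take the nippers out and lay them flat in the shallow steel tray. Leave the tape measure, the roll of tape and the sanding block where they are.

Things in the scene. Friction and masses are not known exactly. Their poses are not given: they have to be found in the camera images.
- case: Wooden slide-lid case, fixed to the bench: 141 mm wide along its own x, 214 mm long along its own y, 65 to 73 mm high; origin at the centre of its underside. Side walls 14 mm thick; tall end at -y, low end at +y. Inner floor 9 mm above the bench, inside 112 x 192 mm.
- mouth (a point): mid-width point of the open +y end, at groove floor height (44 mm above the bench). Grooves run along the case's y in both side walls; the lid lies on their floors, 2 mm side play each way, and leaves along +y only. At the mouth, 7 mm deep along y, are a lip right across below and a small brass keeper above in each groove, so that the lid cannot slide out either way up: it passes only between them.
- lip_foot (a point): mid-width point at the foot of the lip's inner face, 44 mm above the bench; axes as the case's. Lip, keepers and groove roofs sit 0 to 8 mm higher on some cases, all alike, not told: it must be felt. At the lowest, the level lid clears the lip when lifted 3.5 mm, passes under the keepers up to 6.5 mm, and meets the groove roofs at 10 mm (so the slot's middle is 5 mm under that).
- lid: Plywood lid panel of the case, loose: 124 x 192 x 6 mm (its own x, y, z), 0.11 to 0.22 kg; origin at the centre of its underside, axes as the case's when shut.
- lid_centre (a point): centre of the lid panel, half-way through its 6 mm thickness (3 mm above the bench when it lies flat, batten up); axes as the lid's.
- lid_batten (a point): centre of the wooden cross batten on the lid's upper face, by which it is lifted and pulled: 64 mm long along the lid's x, 18 mm thick along y, 30 mm high, centre 50 mm from the lid's centre towards +y and 15 mm above the lid's upper face. Axes as the lid's.
- lamp_arm (a joint): angle of the lamp's swinging arm about its upright post, rad: near 0 the lamp head hangs over the lid's batten; it grows anticlockwise as seen from above as the head comes past the robot's side of the post and away towards the grinder on the right (stop at 2.2). Well clear means past 1.45. It turns stiffly (under 2 N at the knob) and stays where it is left.
- lamp_knob (a point): centre of the upright round black grip on top of the lamp head: 22 mm across, 30 mm high, 264 mm above the bench, 185 mm from the post's axis. The head below it is 86 mm across, from 180 to 233 mm above the bench; the arm is a 12 mm bar at 225 mm.
- lamp_pivot (a point): point on the axis of the lamp's upright post (16 mm thick, on a round foot 90 mm across, fixed to the bench), 215 mm above the bench.
- nippers_centre (a point): middle of the end nippers lying flat inside the case under the lid, half-way up: 38 mm wide along their own x, 153 mm long along y, 16 mm thick, 0.1 to 0.2 kg; jaws at -y, handles spread to +y. Best grasped across the width at the centre (38 mm), near the balance.
- tray: Shallow steel tray fixed to the bench, to the left: 230 mm along its own x, 140 mm along y, 16 mm high, walls and floor 3 mm; origin at the centre of its underside.
- tape_measure: yellow tape measure standing at the back, 36 x 88 x 66 mm; origin at the centre of its underside; leave alone.
- masking_tape: grey roll of tape lying to the right of the case, 103 mm across, 48 mm high; origin under its centre; leave alone.
- sanding_block: sanding block lying at the back, 66 x 110 x 31 mm; origin under its centre; leave alone.

How it is judged:
By the outcome, as a careful person would: the job done as asked, in the order asked, and still so for the second after the job is handed in, with the robot touching nothing.
It also fails if it takes over 72 s, if anything falls off the work surface, if the arm or the gripper's body presses on something with over 40 N, if the wrist force passes 120 N, or if a joint passes its speed limit or range.

ROBOT

A 6-joint arm with a two-finger parallel gripper is mounted at the origin on a cart in front of the work surface, level with it; the furniture and walls round the work are solid. World frame = base frame: x ahead of the robot, y to its left, z up, the work surface at z = 0. Lengths are in m, angles in degrees, forces in N, time in s.
With the tool pointing down it reaches from about 0.375 to 0.9 m from the base axis. Payload 3.1 kg.
Tool frame: the origin (TCP) lies on the centre line of the jaws, within the pads' length; the fingertips stand finger_overhang ahead of it and the grasp point (between the pads) lies 5 mm behind it (finger_overhang is the distance from the TCP to the fingertips, in m); z points along the fingers, y is the line along which they close (so a half turn about z gives the same grasp; the last joint's range is limited). The gripper opens to 87 mm and grips with 3 to 60 N. Pads are 19 mm wide; open, the fingers measure 117 mm over their backs; the gripper's body (75 mm by 190 mm) begins 51 mm behind the grasp point.
Start: joints at [60.476, 30.224, 82.088, -0, 67.689, -10.227], TCP at [0.207, 0.59, 0.237] pointing down, gripper open.
Joint ranges: [-176.69, 176.69], [-43.24, 126.21], [12.49, 139.97], [-82, 262], [0, 151.66], [-163.58, 163.58]. Speed limits (degrees/s): [159.86, 159.86, 180, 180, 180, 180].

INTERFACE

Orientations are given as a 3x3 rotation matrix whose columns are the frame's x, y, z axes.
In Python, from rig import read_state, capture, calibration, hand_in, finger_overhang gives the robot as it stands.
- The arm moves only by the tool send_rows, never from a script. Its argument "plan" is a list of rows, each a list of 5 numbers: the closure in counts, from 0 (fully open) to 255 (shut), then the shift along the tool's x, y, z in m, then the turn about the tool's z in rad. A call has 1 to 20 rows; each row shifts and turns the commanded pose from where the row before left it, along the tool's axes as they then stand; what a row does not reach is not made up. A row lasts 1/12 s, in which the tool goes at most 41.7 mm and 7.16 degrees, less where a joint would pass 70% of its speed; a pose out of reach is approached as far as the arm can. A call is refused whole if a number of a shift passes 0.0417 or a number of a turn 0.125, either way. A call with a gripper value outside its range is refused whole. The fingers move at their own pace and stop on an object; the grip force is fixed at half the most. Time passes only in rows, so rows that do not move let the fingers close. It gives the time, the measured TCP pose, the force, the opening and the grip force at its end, in the units of the state.
- read_state(): the state, without advancing time (a new reading comes with each control period).
- capture(name): name is "scene" or "top"; returns (picture, depth): 400x640x3 uint8, blue, green, red; 400x640 float32, m along the optical axis (not along the pixel's ray), 0 where there is no reading.
- calibration(name): a dict with "fx", "fy", "cx", "cy" (pixels), "xyz" and "rotation" of the camera in the world. Camera axes: x right, y down, z forward; pixel columns grow to the right and rows downward; lengths in m; the calibration is good to about 2 mm. A picture is of the moment at which its call begins. calibration takes no time and is no camera call.
- hand_in(): hands the job in; it is judged then, once.
The state is a dict: "time_s": time; "joint_positions": joint angles; "qvel": joint speeds; "tau": joint torques, N m; "position": TCP position; "tcp_rot": TCP orientation; "force": force on the tool from outside, world axes, zero at the start; "moment": the same for the moment, N m; "opening": opening from 0.0 (shut) to 1.0 (fully open); "grasp_force": force on a finger pad.
Only numpy, scipy, OpenCV 4.12 (cv2) and the standard library are available. Lean on these libraries where they do the work, as an engineer would, in place of code of your own. Each camera call takes 0.05 s, during which the arm holds its last target. There are 200 camera calls.

## Working session

There is one attempt and no reset: what is moved stays moved. The work goes in short steps, Python scripts to look and compute and a tool call to move; the robot and the scene stay as the last step left them, time stands still between calls to the robot, and variables do not carry over. Pictures are saved under pics/ and viewed, at most 10 in all, crops included, and the job is handed in when it is done.

Besides the shell and the picture viewer there is one more tool, called after "Request:" as a command line: name --pt "numbers of a row" for each row, then --argument value for the rest. send_rows: Moves the arm, as the interface text tells. Its arguments: {"type":"object","properties":{"plan":{"type":"array","items":{"type":"array","items":{"type":"number"}}}},"required":["plan"]}

```bash
mkdir -p pics; ls; python3 - <<'E'
from rig import *
import cv2,numpy as np
s=read_state();print({k:np.round(v,3).tolist() for k,v in s.items()});print(finger_overhang if not callable(finger_overhang) else finger_overhang())
for n in("scene","top"):
    p,d=capture(n);np.savez(f"pics/{n}0.npz",p=p,d=d);cv2.imwrite(f"pics/{n}0.png",p)
    c=calibration(n);print(n,c)
E
```

```text
pics
{'time_s': 0.0, 'joint_positions': [60.474, 30.279, 82.157, 0.001, 67.688, -10.227], 'qvel': [0.051, 0.044, -0.14, 0.006, 0.09, -0.012], 'tau': [0.0, -44.004, -17.659, 0.063, 0.058, -0.0], 'position': [0.206, 0.589, 0.236], 'tcp_rot': [[-0.944, 0.33, -0.001], [0.33, 0.944, -0.002], [0.0, -0.002, -1.0]], 'force': [-0.041, -0.104, -0.561], 'moment': [-0.015, 0.021, -0.004], 'grasp_force': 0.0, 'opening': 0.997}
0.014
scene {'fx': 497.4829855747545, 'fy': 497.4829855747545, 'cx': 320.9854295587491, 'cy': 196.94190604647824, 'xyz': array([-0.06952186, -1.06606362,  0.87520336]), 'rotation': array([[ 0.87629394, -0.22346852,  0.42681467],
       [-0.48159239, -0.43081976,  0.7631927 ],
       [ 0.01333065, -0.87433183, -0.48514548]])}
top {'fx': 444.233537287669, 'fy': 444.233537287669, 'cx': 324.9515841904432, 'cy': 201.95732153580443, 'xyz': array([-0.22409186,  0.02799964,  1.19827893]), 'rotation': array([[ 0.04997057, -0.80219332,  0.5949696 ],
       [-0.99870202, -0.04601514,  0.02183754],
       [ 0.00985969, -0.59528858, -0.80345149]])}
```

View pics/top0.png

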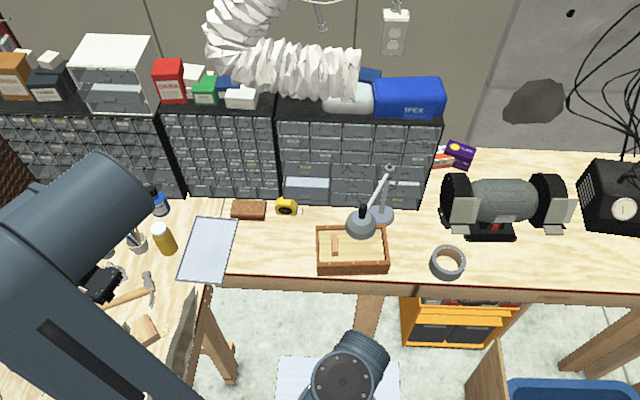

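View pics/scene0.png

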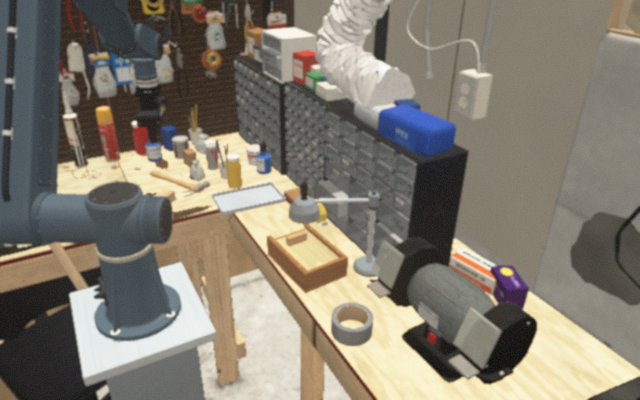

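Top view shows the tray at (207,250), the case at (352,250) with the batten at its left end (334,245), the lamp knob near (362,210), the post near (387,190) and the tape roll at (447,262). I'll zoom in and measure.

```bash
cat >h.py <<'E'
import numpy as np,cv2
from rig import *
def ray(n,u,v):
    c=calibration(n);d=c["rotation"]@np.array([(u-c["cx"])/c["fx"],(v-c["cy"])/c["fy"],1.]);return c["xyz"],d
def onz(n,u,v,z):
    o,d=ray(n,u,v);return o+d*(z-o[2])/d[2]
def cloud(n,d):
    c=calibration(n);v,u=np.mgrid[:400,:640]
    q=np.stack([(u-c["cx"])/c["fx"]*d,(v-c["cy"])/c["fy"]*d,d],-1)
    return q@c["rotation"].T+c["xyz"]
E
python3 - <<'E'
from h import *
a=np.load("pics/top0.npz");p,d=a["p"],a["d"]
b=np.load("pics/scene0.npz")
t=cv2.resize(p[160:290,300:480],None,fx=4.4,fy=4.4,interpolation=cv2.INTER_CUBIC)
cv2.imwrite("pics/topz.png",t)
t=cv2.resize(b["p"][170:300,250:400],None,fx=4.5,fy=4.5,interpolation=cv2.INTER_CUBIC);cv2.imwrite("pics/scz.png",t)
P=cloud("top",d)
ok=d>0
def st(name,m):
    m=m&ok;q=P[m]
    if len(q)<5: print(name,len(q));return
    (cx,cy),(w,h),an=cv2.minAreaRect(q[:,:2].astype(np.float32));print(name,len(q),"med",np.median(q,0).round(3),"rect",np.round([cx,cy,w,h,an],3))
roi=np.zeros(d.shape,bool);roi[195:285,310:400]=1
z=P[...,2]
X=P[...,0]
for lo,hi in((.035,.06),(.06,.08),(.078,.095)): st(f"case {lo}",roi&(z>lo)&(z<hi)&(X<.64))
roi=np.zeros(d.shape,bool);roi[160:245,335:405]=1
st("head",roi&(z>.2)&(z<.24));st("knob",roi&(z>.242)&(z<.3));
roi=np.zeros(d.shape,bool);roi[235:285,425:475]=1;st("tape",roi&(z>.04)&(z<.055))
roi=np.zeros(d.shape,bool);roi[205:295,165:245]=1
st("trayrim",roi&(z>.010)&(z<.022));
hsv=cv2.cvtColor(p,cv2.COLOR_BGR2HSV)
st("tray",roi&(hsv[...,1]<45)&(abs(z)<.03))
print("bench z",np.median(z[260:270,260:300]))
E
```

```text
case 0.035 2094 med [ 0.457 -0.019  0.051] rect [ 0.512 -0.037  0.254  0.289  0.685]
case 0.06 797 med [ 0.422 -0.033  0.068] rect [ 0.513 -0.048  0.238  0.262  4.95 ]
case 0.078 214 med [0.61  0.025 0.082] rect [ 0.57  -0.057  0.205  0.268 22.561]
head 1258 med [ 0.519 -0.057  0.224] rect [ 0.536 -0.079  0.246  0.204  4.89 ]
knob 183 med [ 0.453 -0.05   0.253] rect [ 0.547 -0.099  0.201  0.155  6.657]
tape 440 med [ 0.438 -0.314  0.048] rect [ 0.44  -0.314  0.103  0.1   29.791]
trayrim 459 med [0.459 0.43  0.015] rect [ 0.47   0.459  0.258  0.25  83.585]
tray 4784 med [0.465 0.427 0.003] rect [0.476 0.433 0.337 0.256 9.246]
bench z 0.0007978856987813643
```

View pics/topz.png

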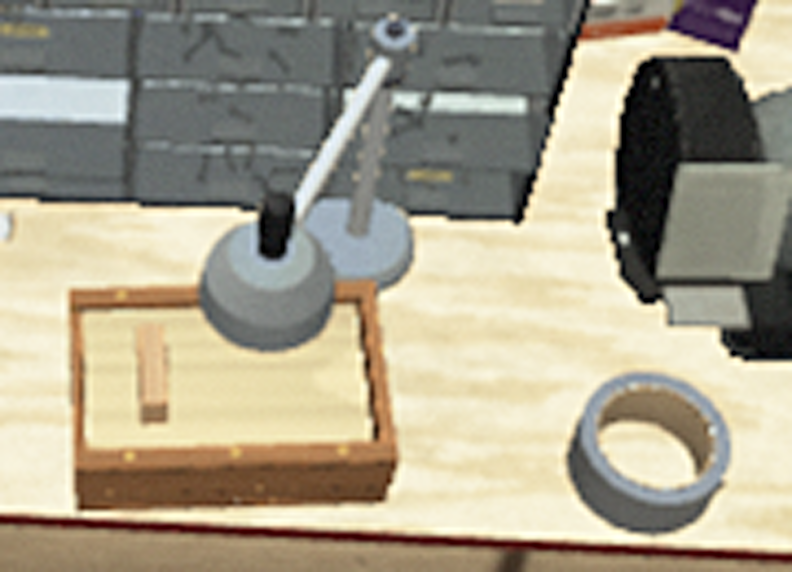

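View pics/scz.png

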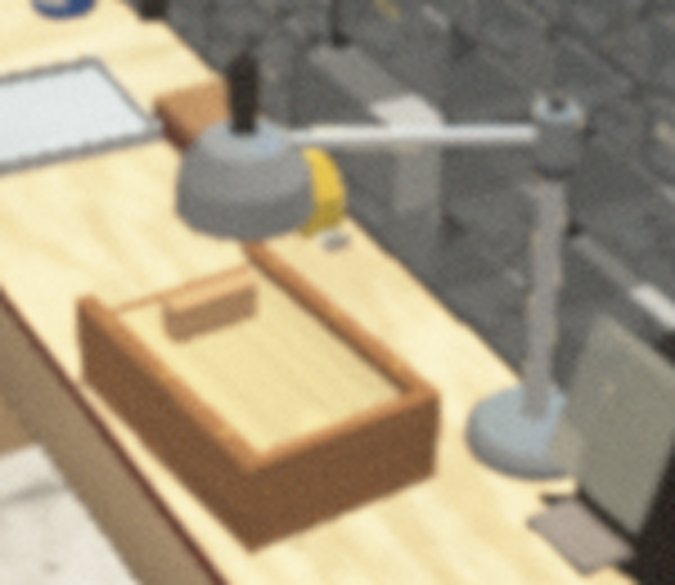

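The zooms show the knob at topz (276,222), the post top at (395,32), the batten at (152,370), and case top corners near (70,292), (375,283), (393,455), (78,466). The keeper end is on the left, so the lid leaves along about world +y.

```bash
python3 - <<'E'
from h import *
a=np.load("pics/top0.npz");p,d=a["p"],a["d"];P=cloud("top",d);hsv=cv2.cvtColor(p,cv2.COLOR_BGR2HSV)
b=np.load("pics/scene0.npz");ps,ds=b["p"],b["d"];Q=cloud("scene",ds)
def reg(P,cs,z0,z1,extra=None):
    pass
def T(u,v): return 300+u/4.4,160+v/4.4
def S(u,v): return 250+u/4.5,170+v/4.5
# wall tops, depth
for n,(u,v) in dict(nearL=(110,459),nearM=(230,455),nearR=(350,450),farL=(90,297),farM=(170,293),right=(375,370),lid=(250,400),lidL=(110,380),batt=(151,345),knob=(276,205),post=(395,30)).items():
    x,y=T(u,v);i,j=int(round(y)),int(round(x));print(n,P[i-1:i+2,j-1:j+2].reshape(-1,3)[[1,3,4,5,7]].round(3)[[0,2,4]].tolist())
# knob: dark pixels in top near knob
for nm,im,PP,r in(("top",p,P,(195,222,352,372)),("scene",ps,Q,(175,204,295,316))):
    h=cv2.cvtColor(im,cv2.COLOR_BGR2HSV)[...,2];m=np.zeros(h.shape,bool);m[r[0]:r[1],r[2]:r[3]]=h[r[0]:r[1],r[2]:r[3]]<50
    m&=(PP[...,2]>.24)&(PP[...,2]<.29);v,u=np.nonzero(m);q=PP[m];print(nm,"knob px",u.mean(),v.mean(),u.min(),u.max(),v.min(),v.max(),len(u),q.mean(0).round(4),q[:,2].max())
    print(onz(nm,u.mean(),v.mean(),.264))
# head dark grey rim lower: circle from top
m=(P[...,2]>.17)&(P[...,2]<.236)&(P[...,0]<.56);m[:, :330]=0;m[:,385:]=0;q=P[m];print("head",q.min(0),q.max(0))
# post upright
for PP in(P,Q):
    m=(PP[...,2]>.06)&(PP[...,2]<.2)&(PP[...,0]>.57)&(PP[...,0]<.72)&(abs(PP[...,1]+.13)<.08);q=PP[m];print("post",len(q),np.median(q,0).round(3) if len(q) else"")
for n,l in(("top",[T(395,30)]),("scene",[S(557,105)])):
    for u,v in l: print("posttop",n,onz(n,u,v,.23))
# case outer corners
for n,cs in(("top",[(70,292),(375,283),(393,455),(78,466)]),):
    for zz in(.065,.073): print([onz(n,*T(*c),zz)[:2].round(4).tolist() for c in cs])
sc=[(85,298),(258,465),(436,395)]
for zz in(.065,.073): print("sc",[onz("scene",*S(*c),zz)[:2].round(4).tolist() for c in sc])
# batten
m=np.zeros(d.shape,bool);m[225:260,325:345]=1;m&=(P[...,2]>.071)&(P[...,2]<.1)&(P[...,0]<.56);q=P[m];print("batten",len(q),q[:,2].min(),np.percentile(q[:,2],90),cv2.minAreaRect(q[q[:,2]>np.percentile(q[:,2],50)-.004][:,:2].astype(np.float32)))
# lid plane
m=np.zeros(d.shape,bool);m[240:258,345:378]=1;q=P[m];print("lid z",np.median(q[:,2]))
E
```

```text
nearL [[0.396, 0.048, 0.067], [0.393, 0.048, 0.066], [0.389, 0.047, 0.066]]
nearM [[0.402, -0.03, 0.068], [0.397, -0.03, 0.072], [0.398, -0.03, 0.064]]
nearR [[0.408, -0.11, 0.072], [0.408, -0.111, 0.066], [0.405, -0.111, 0.066]]
farL [[0.518, 0.069, 0.068], [0.514, 0.069, 0.068], [0.521, 0.069, 0.051]]
farM [[-0.224, 0.028, 1.198], [0.525, 0.011, 0.062], [0.52, 0.011, 0.064]]
right [[0.472, -0.127, 0.067], [0.468, -0.127, 0.068], [0.466, -0.127, 0.066]]
lid [[0.453, -0.045, 0.051], [0.449, -0.045, 0.053], [0.446, -0.045, 0.052]]
lidL [[0.466, 0.051, 0.05], [0.462, 0.051, 0.051], [0.46, 0.051, 0.048]]
batt [[0.475, 0.025, 0.083], [0.47, 0.025, 0.084], [0.469, 0.025, 0.08]]
knob [[0.446, -0.045, 0.284], [0.442, -0.044, 0.285], [0.443, -0.045, 0.279]]
post [[0.617, -0.124, 0.248], [0.614, -0.124, 0.247], [0.615, -0.125, 0.242]]
top knob px 362.258064516129 210.96774193548387 359 366 204 216 62 [ 0.4429 -0.044   0.2659] 0.2830241836706182
[ 0.44436053 -0.04420875  0.264     ]
scene knob px 303.5 187.0 303 304 187 187 2 [ 0.445  -0.0528  0.2738] 0.273929842488009
[ 0.45334449 -0.03630125  0.264     ]
head [ 0.40629775 -0.09928757  0.17957309] [ 0.55950638 -0.00230526  0.23597552]
post 1359 [ 0.646 -0.134  0.133]
post 1215 [ 0.643 -0.128  0.141]
posttop top [ 0.62976492 -0.12623499  0.23      ]
posttop scene [ 0.63520034 -0.09943635  0.23      ]
[[0.521, 0.0817], [0.5405, -0.13], [0.4054, -0.1376], [0.3859, 0.0681]]
[[0.5157, 0.0813], [0.5351, -0.1289], [0.401, -0.1364], [0.3816, 0.0678]]
sc [[0.3934, 0.0708], [0.4121, -0.1376], [0.5403, -0.127]]
sc [[0.3888, 0.0596], [0.4074, -0.1467], [0.5343, -0.1363]]
batten 134 0.07110499041371421 0.08344690422572824 ((0.4598053991794586, 0.02459822967648506), (0.06537424027919769, 0.017652010545134544), 2.4846112728118896)
lid z 0.05097926772535932
```

Request:
send_rows --pt "0 -0.0241 -0.0288 -0.0058 0" --pt "0 -0.0241 -0.0288 -0.0058 0" --pt "0 -0.0241 -0.0288 -0.0058 0" --pt "0 -0.0241 -0.0288 -0.0058 0" --pt "0 -0.0241 -0.0288 -0.0058 0" --pt "0 -0.0241 -0.0288 -0.0058 0" --pt "0 -0.0241 -0.0288 -0.0058 0" --pt "0 -0.0241 -0.0288 -0.0058 0" --pt "0 -0.0241 -0.0288 -0.0058 0" --pt "0 -0.0241 -0.0288 -0.0058 0" --pt "0 -0.0241 -0.0288 -0.0058 0" --pt "0 -0.0241 -0.0288 -0.0058 0" --pt "0 -0.0241 -0.0288 -0.0058 0" --pt "0 -0.0241 -0.0288 -0.0058 0" --pt "0 -0.0241 -0.0288 -0.0058 0" --pt "0 -0.0241 -0.0288 -0.0058 0" --pt "0 -0.0241 -0.0288 -0.0058 0" --pt "0 -0.0241 -0.0288 -0.0058 0" --pt "0 0 0 0 0" --pt "0 0 0 0 0"

```text
time_s: 1.77
position: [0.4451, -0.0445, 0.3408]
tcp_rot: [[-0.942, 0.334, -0.0], [0.334, 0.942, 0.0], [0.0, 0.0, -1.0]]
force: [-0.4, 0.7, -0.8]
opening: 0.999
grasp_force: 0.0
```

```bash
python3 - <<'E'
from h import *
s=read_state();print(s["position"],s["joint_positions"],s["force"])
a=np.load("pics/top0.npz");p,d=a["p"],a["d"];P=cloud("top",d)
b=np.load("pics/scene0.npz");Q=cloud("scene",b["d"])
T=lambda u,v:(300+u/4.4,160+v/4.4);S=lambda u,v:(250+u/4.5,170+v/4.5)
print("foot",onz("top",*T(355,240),.015),onz("scene",*S(527,430),.012))
print("post top tri",[onz("top",*T(395,30),z)[:2].round(3) for z in(.24,.25)],[onz("scene",*S(557,100),z)[:2].round(3) for z in(.24,.25)])
print("knob scene",[onz("scene",*S(243,92),z)[:2].round(3) for z in(.264,)])
# obstacles higher than .24 within x .4-.8,y -.5..0
for PP in(P,Q):
  for y0 in np.arange(-.55,.1,.05):
    m=(PP[...,2]>.24)&(PP[...,2]<.6)&(PP[...,0]>.4)&(PP[...,0]<.95)&(PP[...,1]>y0)&(PP[...,1]<y0+.05)
    q=PP[m];print(round(y0,2),len(q),q[:,0].min().round(3) if len(q) else"",end=" | ")
  print()
# tray, bench corners
for n,c in dict(t1=(190,217),t2=(238,220),t3=(222,283),t4=(177,280)).items(): print(n,onz("top",*c,.016).round(3))
for u in(250,300,350): print("bench edge",onz("top",u,278+ (u-250)*.025,0).round(3))
hsv=cv2.cvtColor(p,cv2.COLOR_BGR2HSV)
m=((hsv[...,1]<40)&(hsv[...,2]>120)&(abs(P[...,2])<.03)&(P[...,0]>.3)&(P[...,0]<.7)&(P[...,1]>.25)&(P[...,1]<.6)).astype(np.uint8)
m=cv2.morphologyEx(m,cv2.MORPH_OPEN,np.ones((3,3)))
c=max(cv2.findContours(m,0,2)[0],key=cv2.contourArea);print(cv2.boundingRect(c));w=np.array([onz("top",*x,.012)[:2] for x in c[:,0].astype(float)],np.float32);r=cv2.minAreaRect(w);print("tray",r,cv2.boxPoints(r))
E
```

```text
[ 0.44509523 -0.04447276  0.34077234] [-2.00824805e+01  8.96253233e+00  9.78948727e+01  1.32871906e-02
  7.31583808e+01 -9.05573369e+01] [-0.41403692  0.70224445 -0.78589561]
foot [ 0.61164156 -0.12333505  0.015     ] [ 0.61196306 -0.12486151  0.012     ]
post top tri [array([ 0.621, -0.125]), array([ 0.612, -0.123])] [array([ 0.628, -0.109]), array([ 0.617, -0.124])]
knob scene [array([ 0.446, -0.054])]
-0.55 1836 0.908 | -0.5 1809 0.909 | -0.45 1169 0.91 | -0.4 10 0.948 | -0.35 23 0.947 | -0.3 14 0.653 | -0.25 1461 0.631 | -0.2 1645 0.633 | -0.15 2539 0.605 | -0.1 2130 0.441 | -0.05 1941 0.439 | 0.0 2153 0.635 | 0.05 2322 0.633 | 
-0.55 3783 0.908 | -0.5 3400 0.908 | -0.45 773 0.91 | -0.4 104 0.948 | -0.35 109 0.947 | -0.3 571 0.641 | -0.25 4433 0.633 | -0.2 1709 0.633 | -0.15 2618 0.603 | -0.1 1338 0.438 | -0.05 2389 0.438 | 0.0 1390 0.634 | 0.05 1315 0.631 | 
t1 [0.566 0.491 0.016]
t2 [0.563 0.335 0.016]
t3 [0.341 0.345 0.016]
t4 [0.343 0.477 0.016]
bench edge [0.369 0.269 0.   ]
bench edge [0.373 0.12  0.   ]
bench edge [ 0.378 -0.028  0.   ]
(176, 206, 85, 79)
tray ((0.4751597046852112, 0.36264538764953613), (0.23005259037017822, 0.27429285645484924), 87.40135192871094) [[0.3329391  0.2539555 ]
 [0.60694987 0.24151924]
 [0.6173803  0.47133526]
 [0.34336954 0.48377153]]
```

Request:
send_rows --pt "0 0 0 0.02 0" --pt "0 0 0 0.03 0" --pt "0 0 0 0.0255 0" --pt "0 0 0 0 0" --pt "255 0 0 0 0" --pt "255 0 0 0 0" --pt "255 0 0 0 0" --pt "255 0 0 0 0" --pt "255 0 0 0 0" --pt "255 0 0 0 0" --pt "255 0 0 0 0" --pt "255 0 0 0 0"

```text
time_s: 2.77
position: [0.4447, -0.0428, 0.2657]
tcp_rot: [[-0.944, 0.331, 0.0], [0.331, 0.944, -0.0], [-0.0, -0.0, -1.0]]
force: [0.3, 0.3, 0.3]
opening: 0.484
grasp_force: 0.0
```

```bash
python3 - <<'E'
from h import *
s=read_state();print(s["position"],s["joint_positions"],s["force"],s["opening"],s["grasp_force"])
c=np.array([.612,-.124]);k=s["position"][:2]-c;r=.185;a0=np.degrees(np.arctan2(k[1],k[0]));print(a0,np.hypot(*k))
x=s["tcp_rot"][:2,0];yaw=np.degrees(np.arctan2(x[1],x[0]));print(yaw)
N=24;tot=95.;turn=20.
cur=s["position"][:2];rows=[]
for i in range(1,N+1):
    # radius blends from the present to r
    a=np.radians(a0+tot*i/N);t=c+np.hypot(*k)*np.array([np.cos(a),np.sin(a)])
    w=t-cur;y=np.radians(yaw+turn*(i-1)/N);X=np.array([np.cos(y),np.sin(y)]);Y=np.array([X[1],-X[0]])
    rows.append([255,round(w@X,4),round(w@Y,4),0,round(-np.radians(turn)/N,4)]);cur=t
print(rows[:12]);print(rows[12:],cur)
E
```

```text
[ 0.44469251 -0.04281922  0.26568312] [-1.98864867e+01  1.40785320e+01  1.04464422e+02 -5.08214234e-05
  6.14305755e+01 -9.05849090e+01] [0.33626589 0.30949532 0.2965346 ] 0.4836295514989601 0.0
154.11645549788105 0.18596267278680498
160.698446630608
[[255, np.float64(0.001), np.float64(-0.0128), 0, np.float64(-0.0145)], [255, np.float64(0.0003), np.float64(-0.0128), 0, np.float64(-0.0145)], [255, np.float64(-0.0004), np.float64(-0.0128), 0, np.float64(-0.0145)], [255, np.float64(-0.0011), np.float64(-0.0128), 0, np.float64(-0.0145)], [255, np.float64(-0.0018), np.float64(-0.0127), 0, np.float64(-0.0145)], [255, np.float64(-0.0025), np.float64(-0.0126), 0, np.float64(-0.0145)], [255, np.float64(-0.0031), np.float64(-0.0125), 0, np.float64(-0.0145)], [255, np.float64(-0.0038), np.float64(-0.0123), 0, np.float64(-0.0145)], [255, np.float64(-0.0045), np.float64(-0.012), 0, np.float64(-0.0145)], [255, np.float64(-0.0051), np.float64(-0.0118), 0, np.float64(-0.0145)], [255, np.float64(-0.0058), np.float64(-0.0115), 0, np.float64(-0.0145)], [255, np.float64(-0.0064), np.float64(-0.0111), 0
[... 220 characters left out ...]
p.float64(-0.0145)], [255, np.float64(-0.0086), np.float64(-0.0095), 0, np.float64(-0.0145)], [255, np.float64(-0.0091), np.float64(-0.009), 0, np.float64(-0.0145)], [255, np.float64(-0.0096), np.float64(-0.0085), 0, np.float64(-0.0145)], [255, np.float64(-0.0101), np.float64(-0.008), 0, np.float64(-0.0145)], [255, np.float64(-0.0105), np.float64(-0.0074), 0, np.float64(-0.0145)], [255, np.float64(-0.0109), np.float64(-0.0068), 0, np.float64(-0.0145)], [255, np.float64(-0.0112), np.float64(-0.0062), 0, np.float64(-0.0145)], [255, np.float64(-0.0116), np.float64(-0.0056), 0, np.float64(-0.0145)], [255, np.float64(-0.0118), np.float64(-0.005), 0, np.float64(-0.0145)]] [ 0.54570995 -0.29774621]
```

Request:
send_rows --pt "255 0 0 0 0" --pt "255 0 0 0 0" --pt "255 0 0 0 0" --pt "255 0 0 0 0" --pt "255 0 0 0 0" --pt "255 0 0 0 0" --pt "255 0.001 -0.0128 0 -0.0145" --pt "255 0.0003 -0.0128 0 -0.0145" --pt "255 -0.0004 -0.0128 0 -0.0145" --pt "255 -0.0011 -0.0128 0 -0.0145"

```text
time_s: 3.6
position: [0.428, -0.0906, 0.2654]
tcp_rot: [[-0.962, 0.273, -0.002], [0.273, 0.962, 0.002], [0.002, 0.002, -1.0]]
force: [-0.7, 3.4, 1.8]
opening: 0.24
grasp_force: 30.0
```

Request:
send_rows --pt "255 -0.0018 -0.0127 0 -0.0145" --pt "255 -0.0025 -0.0126 0 -0.0145" --pt "255 -0.0031 -0.0125 0 -0.0145" --pt "255 -0.0038 -0.0123 0 -0.0145" --pt "255 -0.0045 -0.012 0 -0.0145" --pt "255 -0.0051 -0.0118 0 -0.0145" --pt "255 -0.0058 -0.0115 0 -0.0145" --pt "255 -0.0064 -0.0111 0 -0.0145"

```text
time_s: 4.27
position: [0.4361, -0.1922, 0.2654]
tcp_rot: [[-0.987, 0.159, -0.008], [0.159, 0.987, 0.001], [0.008, 0.0, -1.0]]
force: [-6.7, -0.4, 5.9]
opening: 0.224
grasp_force: 33.4
```

Request:
send_rows --pt "255 -0.007 -0.0108 0 -0.0145" --pt "255 -0.0076 -0.0104 0 -0.0145" --pt "255 -0.0081 -0.01 0 -0.0145" --pt "255 -0.0086 -0.0095 0 -0.0145" --pt "255 -0.0091 -0.009 0 -0.0145" --pt "255 -0.0096 -0.0085 0 -0.0145"

```text
time_s: 4.77
position: [0.4792, -0.2585, 0.2655]
tcp_rot: [[-0.997, 0.075, -0.006], [0.075, 0.997, -0.003], [0.006, -0.003, -1.0]]
force: [-7.2, -1.0, 3.1]
opening: 0.172
grasp_force: 23.0
```

Request:
send_rows --pt "120 0 0 0 0" --pt "120 0 0 0 0" --pt "120 0 0 0 0" --pt "120 0 0 0 0" --pt "120 0 0 0 0" --pt "120 0 0 0 0"

```text
time_s: 5.27
position: [0.4813, -0.2557, 0.2654]
tcp_rot: [[-0.997, 0.075, -0.0], [0.075, 0.997, 0.0], [0.0, 0.0, -1.0]]
force: [0.0, 0.1, 0.9]
opening: 0.496
grasp_force: 0.0
```

```bash
python3 - <<'E'
from h import *
s=read_state();print(s["position"],s["joint_positions"],s["force"],s["opening"])
b,db=capture("scene");a,d=capture("top")
P=cloud("top",d);Q=cloud("scene",db)
t=cv2.resize(a[150:280,320:480],None,fx=3.6,fy=3.6);u=cv2.resize(b[150:300,240:440],None,fx=2.8,fy=2.8)
h=max(t.shape[0],u.shape[0]);o=np.zeros((h,800,3),np.uint8)
t=cv2.resize(a[150:280,320:450],None,fx=3,fy=3);u=cv2.resize(b[150:300,260:395],None,fx=3,fy=3)
o=np.zeros((450,800,3),np.uint8);o[:390,:390]=t;o[:450,390:795]=u;cv2.imwrite("pics/k1.png",o)
for n,PP in(("t",P),("s",Q)):
  m=(PP[...,2]>.185)&(PP[...,2]<.232)&(np.hypot(PP[...,0]-.612,PP[...,1]+.124)>.1)&(np.hypot(PP[...,0]-.612,PP[...,1]+.124)<.25)&(PP[...,0]<.62);q=PP[m];print(n,len(q),np.percentile(q,[2,50,98],0).round(3).tolist())
E
```

```text
[ 0.48130258 -0.25571427  0.26543879] [-3.97413952e+01  2.20845933e+01  9.16589215e+01  1.71085559e-02
  6.62763850e+01 -1.25432511e+02] [0.00499254 0.13245136 0.91512748] 0.4960315499377371
t 801 [[0.459, -0.354, 0.187], [0.486, -0.267, 0.211], [0.565, -0.221, 0.231]]
s 1805 [[0.457, -0.358, 0.187], [0.519, -0.314, 0.213], [0.615, -0.249, 0.231]]
```

View pics/k1.png

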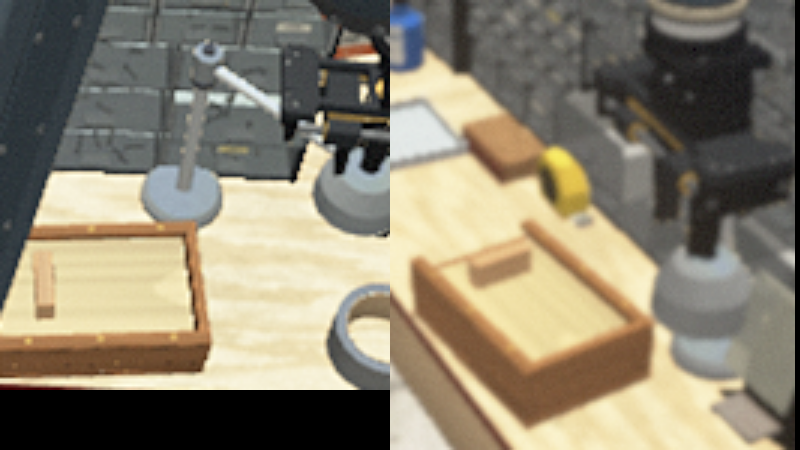

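View: lamp arm has swung, with its head under the gripper ahead of the case's right end; the knob has slipped to the far edge of the pads. I'll recentre and regrip.

Request:
send_rows --pt "0 0 0 0 0" --pt "0 0 -0.004 0 0" --pt "0 0 -0.004 0 0" --pt "0 -0.006 -0.0045 0 0" --pt "0 -0.006 0 0 0" --pt "0 -0.006 0 0 0" --pt "255 0 0 0 0" --pt "255 0 0 0 0" --pt "255 0 0 0 0" --pt "255 0 0 0 0" --pt "255 0 0 0 0" --pt "255 0 0 0 0" --pt "255 0 0 0 0" --pt "255 0 0 0 0" --pt "255 0 0 0 0" --pt "255 0 0 0 0" --pt "255 0 0 0 0" --pt "255 0 0 0 0"

```text
time_s: 6.87
position: [0.5014, -0.2657, 0.2654]
tcp_rot: [[-0.997, 0.077, 0.007], [0.077, 0.997, 0.009], [-0.007, 0.01, -1.0]]
force: [8.7, 10.9, -1.0]
opening: 0.241
grasp_force: 30.1
```

Request:
send_rows --pt "255 -0.0075 -0.006 0 0" --pt "255 -0.008 -0.0055 0 0" --pt "255 -0.008 -0.005 0 0"

```text
time_s: 7.12
position: [0.5231, -0.2815, 0.2653]
tcp_rot: [[-0.997, 0.075, 0.005], [0.075, 0.997, 0.014], [-0.004, 0.014, -1.0]]
force: [8.4, 17.2, 2.5]
opening: 0.241
grasp_force: 30.0
```

Request:
send_rows --pt "255 -0.0085 -0.0045 0 0" --pt "255 -0.009 -0.004 0 0" --pt "255 -0.009 -0.0025 0 0" --pt "255 0 0 0 0"

```text
time_s: 7.45
position: [0.5494, -0.2946, 0.2654]
tcp_rot: [[-0.997, 0.074, 0.004], [0.074, 0.997, 0.013], [-0.003, 0.013, -1.0]]
force: [5.5, 14.7, 3.9]
opening: 0.239
grasp_force: 30.0
```

Request:
send_rows --pt "0 0 0 0 0" --pt "0 0 0 0 0" --pt "0 0 0 0 0" --pt "0 0 0 0 0" --pt "0 0 0 0 0" --pt "0 0 0 -0.02 0" --pt "0 0 0 -0.035 0" --pt "0 0 0 -0.03 0"

```text
time_s: 8.12
position: [0.5454, -0.3019, 0.3509]
tcp_rot: [[-0.997, 0.077, -0.002], [0.077, 0.997, 0.001], [0.002, 0.001, -1.0]]
force: [0.7, 0.1, 1.2]
opening: 0.768
grasp_force: 0.0
```

```bash
python3 - <<'E'
from h import *
s=read_state();print(s["position"],s["tcp_rot"][:,0],s["force"])
b,db=capture("scene");a,d=capture("top");np.savez("pics/n1.npz",a=a,d=d,b=b,db=db)
P=cloud("top",d);Q=cloud("scene",db)
for n,PP in(("t",P),("s",Q)):
  r=np.hypot(PP[...,0]-.612,PP[...,1]+.124)
  m=(PP[...,2]>.185)&(PP[...,2]<.215)&(r>.1)&(r<.25)&(PP[...,0]<.62);q=PP[m];print("head",n,len(q),np.percentile(q,[1,50,99],0).round(3).tolist())
  m=(PP[...,2]>.073)&(PP[...,2]<.1)&(PP[...,0]>.40)&(PP[...,0]<.52)&(abs(PP[...,1]-.025)<.03);q=PP[m];print("batten",n,len(q),np.percentile(q,[1,50,99],0).round(3).tolist(),cv2.minAreaRect(q[:,:2].astype(np.float32)))
  # wall tops
  m=(PP[...,2]>.058)&(PP[...,2]<.078)&(PP[...,0]>.36)&(PP[...,0]<.56)&(PP[...,1]>-.16)&(PP[...,1]<.1);q=PP[m];print("walls",n,len(q),np.median(q[:,2]),cv2.minAreaRect(q[:,:2].astype(np.float32)))
t=cv2.resize(a[210:290,305:405],None,fx=5,fy=5,interpolation=cv2.INTER_CUBIC)
u=cv2.resize(b[215:295,260:350],None,fx=3.3,fy=3.3,interpolation=cv2.INTER_CUBIC);o=np.zeros((400,800,3),np.uint8);o[:,:500]=t;o[:u.shape[0],500:500+u.shape[1]]=u;cv2.imwrite("pics/c1.png",o)
E
```

```text
[ 0.54543819 -0.30188875  0.35090149] [-0.99705129  0.0767118   0.00200661] [0.72723162 0.12026994 1.23969202]
head t 505 [[0.509, -0.356, 0.186], [0.521, -0.308, 0.205], [0.618, -0.252, 0.215]]
batten t 124 [[0.427, 0.015, 0.073], [0.456, 0.025, 0.08], [0.492, 0.034, 0.086]] ((0.4590660333633423, 0.024629803374409676), (0.06641464680433273, 0.017609717324376106), 3.2451016902923584)
walls t 830 0.06725245607925046 ((0.46560704708099365, -0.026995234191417694), (0.14641889929771423, 0.21308301389217377), 4.900246620178223)
head s 681 [[0.508, -0.359, 0.186], [0.539, -0.345, 0.202], [0.618, -0.271, 0.215]]
batten s 124 [[0.426, 0.01, 0.073], [0.458, 0.019, 0.08], [0.489, 0.035, 0.085]] ((0.45678484439849854, 0.022759784013032913), (0.06421932578086853, 0.022948449477553368), 8.635119438171387)
walls s 931 0.06824051062478387 ((0.4622817635536194, -0.027150295674800873), (0.14514994621276855, 0.21762368083000183), 5.298654556274414)
```

View pics/c1.png

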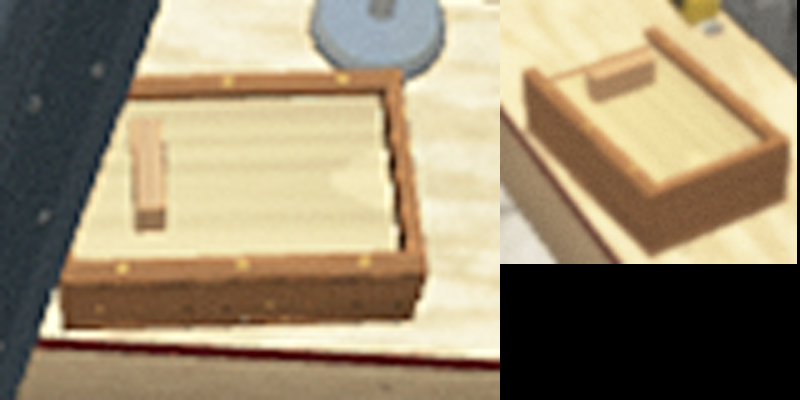

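Case centre is about (.463,-.028) with yaw 5.2°, and the batten about (.458,.023), top near z .08. The lamp is at about 1.67 rad. Moving above the batten.

Request:
send_rows --pt "0 0 0 0 -0.084" --pt "0 0 0 0 -0.084" --pt "0 0.0058 0.0332 0 0" --pt "0 0.0058 0.0332 0 0" --pt "0 0.0058 0.0332 0 0" --pt "0 0.0058 0.0332 0 0" --pt "0 0.0058 0.0332 0 0" --pt "0 0.0058 0.0332 0 0" --pt "0 0.0058 0.0332 0 0" --pt "0 0.0058 0.0332 0 0" --pt "0 0.0058 0.0332 0 0" --pt "0 0.0058 0.0332 0 0" --pt "0 0 0 0.04 0" --pt "0 0 0 0.04 0" --pt "0 0 0 0.04 0" --pt "0 0 0 0.04 0" --pt "0 0 0 0.04 0" --pt "0 0 0 0.01 0" --pt "0 0 0 0 0" --pt "0 0 0 0 0"

```text
time_s: 9.88
position: [0.4575, 0.0236, 0.1398]
tcp_rot: [[-0.996, -0.092, -0.002], [-0.092, 0.996, 0.0], [0.002, 0.0, -1.0]]
force: [0.6, -0.4, -0.8]
opening: 0.999
grasp_force: 0.0
```

Request:
send_rows --pt "0 0 0 0.03 0" --pt "0 0 0 0.025 0" --pt "0 0 0 0.011 0" --pt "0 0 0 0.005 0" --pt "255 0 0 0 0" --pt "255 0 0 0 0" --pt "255 0 0 0 0" --pt "255 0 0 0 0" --pt "255 0 0 0 0" --pt "255 0 0 0 0" --pt "255 0 0 0 0" --pt "255 0 0 0 0" --pt "255 0 0 0 0" --pt "255 0 0 0 0"

```text
time_s: 11.05
position: [0.4578, 0.0239, 0.0694]
tcp_rot: [[-0.996, -0.092, -0.0], [-0.092, 0.996, 0.0], [0.0, 0.0, -1.0]]
force: [-0.1, 0.4, 0.7]
opening: 0.324
grasp_force: 0.0
```

Request:
send_rows --pt "255 0 0 0 0" --pt "255 0 0 0 0" --pt "255 0 0 0 0" --pt "255 0 0 0 0"

```text
time_s: 11.38
position: [0.4577, 0.024, 0.0694]
tcp_rot: [[-0.996, -0.092, -0.0], [-0.092, 0.996, 0.0], [0.0, 0.0, -1.0]]
force: [0.2, -0.3, 0.1]
opening: 0.203
grasp_force: 30.0
```

Request:
send_rows --pt "255 0 0 -0.002 0" --pt "255 0 0 -0.002 0" --pt "255 0 0 -0.002 0" --pt "255 0 0 -0.001 0" --pt "255 0 0 0 0"

```text
time_s: 11.8
position: [0.458, 0.0239, 0.0767]
tcp_rot: [[-0.996, -0.092, 0.001], [-0.092, 0.996, -0.0], [-0.001, -0.0, -1.0]]
force: [-0.2, 0.8, -0.5]
opening: 0.205
grasp_force: 30.0
```

Request:
send_rows --pt "255 0 0 -0.001 0" --pt "255 0 0 -0.001 0" --pt "255 0 0 0 0"

```text
time_s: 12.05
position: [0.4579, 0.0239, 0.0786]
tcp_rot: [[-0.996, -0.092, 0.0], [-0.092, 0.996, -0.0], [-0.0, -0.0, -1.0]]
force: [0.2, 0.7, -1.5]
opening: 0.206
grasp_force: 30.0
```

Request:
send_rows --pt "255 0 0 -0.001 0" --pt "255 0 0 0 0"

```text
time_s: 12.22
position: [0.4579, 0.0239, 0.0795]
tcp_rot: [[-0.996, -0.092, 0.0], [-0.092, 0.996, 0.0], [-0.0, -0.0, -1.0]]
force: [-0.1, 0.8, -2.2]
opening: 0.205
grasp_force: 30.0
```

Request:
send_rows --pt "255 0 0 -0.001 0" --pt "255 0 0 0 0"

```text
time_s: 12.38
position: [0.4579, 0.0239, 0.0805]
tcp_rot: [[-0.996, -0.092, 0.0], [-0.092, 0.996, -0.0], [-0.0, -0.0, -1.0]]
force: [0.8, 0.1, -1.4]
opening: 0.205
grasp_force: 30.0
```

Request:
send_rows --pt "255 0 0 -0.001 0" --pt "255 0 0 0 0"

```text
time_s: 12.55
position: [0.4577, 0.0239, 0.0814]
tcp_rot: [[-0.996, -0.092, -0.0], [-0.092, 0.996, 0.0], [0.0, 0.0, -1.0]]
force: [0.1, 0.3, -2.6]
opening: 0.205
grasp_force: 30.0
```

Request:
send_rows --pt "255 0 0 -0.001 0" --pt "255 0 0 0 0"

```text
time_s: 12.72
position: [0.4578, 0.0239, 0.0814]
tcp_rot: [[-0.996, -0.092, -0.001], [-0.092, 0.996, 0.0], [0.001, 0.0, -1.0]]
force: [2.7, 0.8, -17.5]
opening: 0.206
grasp_force: 30.0
```

Request:
send_rows --pt "255 0 0 0.003 0" --pt "255 0 0 0.003 0" --pt "255 0 0 0 0" --pt "255 0 0 0 0"

```text
time_s: 13.05
position: [0.4578, 0.0239, 0.0767]
tcp_rot: [[-0.996, -0.092, 0.0], [-0.092, 0.996, -0.0], [-0.0, -0.0, -1.0]]
force: [0.3, -0.0, -1.0]
opening: 0.205
grasp_force: 30.0
```

Request:
send_rows --pt "255 0 0.003 0 0" --pt "255 0 0.003 0 0" --pt "255 0 0.003 0 0" --pt "255 0 0 0 0"

```text
time_s: 13.38
position: [0.4568, 0.0335, 0.0766]
tcp_rot: [[-0.996, -0.093, -0.0], [-0.093, 0.996, 0.0], [0.0, 0.0, -1.0]]
force: [-0.5, -0.3, -1.1]
opening: 0.208
grasp_force: 30.0
```

Request:
send_rows --pt "255 0 0.004 0 0" --pt "255 0 0.004 0 0" --pt "255 0 0.004 0 0" --pt "255 0 0 0 0"

```text
time_s: 13.72
position: [0.4555, 0.0456, 0.0764]
tcp_rot: [[-0.996, -0.093, -0.001], [-0.093, 0.996, 0.0], [0.001, 0.0, -1.0]]
force: [-0.4, 0.4, -0.6]
opening: 0.203
grasp_force: 30.0
```

Request:
send_rows --pt "255 0 0.008 0 0" --pt "255 0 0.008 0 0" --pt "255 0 0.008 0 0" --pt "255 0 0.008 0 0" --pt "255 0 0.008 0 0"

```text
time_s: 14.13
position: [0.452, 0.0857, 0.0764]
tcp_rot: [[-0.996, -0.092, -0.0], [-0.092, 0.996, 0.0], [0.0, 0.0, -1.0]]
force: [0.4, -0.7, -1.1]
opening: 0.206
grasp_force: 30.0
```

Request:
send_rows --pt "255 0 0.008 0 0" --pt "255 0 0.008 0 0" --pt "255 0 0.008 0 0" --pt "255 0 0.008 0 0" --pt "255 0 0.008 0 0"

```text
time_s: 14.55
position: [0.4484, 0.1253, 0.0765]
tcp_rot: [[-0.996, -0.092, 0.0], [-0.092, 0.996, -0.0], [-0.0, -0.0, -1.0]]
force: [0.1, -1.0, -0.8]
opening: 0.203
grasp_force: 30.0
```

Request:
send_rows --pt "255 0 0.008 0 0" --pt "255 0 0.008 0 0" --pt "255 0 0.008 0 0" --pt "255 0 0.008 0 0" --pt "255 0 0.008 0 0" --pt "255 0 0.008 0 0"

```text
time_s: 15.05
position: [0.444, 0.1731, 0.0765]
tcp_rot: [[-0.996, -0.092, 0.0], [-0.092, 0.996, 0.0], [-0.0, 0.0, -1.0]]
force: [-0.5, 0.4, -1.3]
opening: 0.208
grasp_force: 30.0
```

Request:
send_rows --pt "255 0 0.01 0 0" --pt "255 0 0.01 0 0" --pt "255 0 0.01 0 0" --pt "255 0 0.01 0 0" --pt "255 0 0.01 0 0" --pt "255 0 0.01 0 0" --pt "255 0 0.01 0 0" --pt "255 0 0 0 0"

```text
time_s: 15.72
position: [0.4376, 0.2438, 0.0765]
tcp_rot: [[-0.996, -0.094, 0.001], [-0.094, 0.996, 0.001], [-0.001, 0.001, -1.0]]
force: [-0.3, 0.1, -1.2]
opening: 0.212
grasp_force: 30.0
```

Request:
send_rows --pt "255 -0.0154 0.0036 0 0" --pt "255 -0.0154 0.0037 0 0" --pt "255 0 0 0.015 0" --pt "255 0 0 0.015 0" --pt "255 0 0 0.012 0" --pt "255 0 0 0.006 0" --pt "255 0 0 0 0"

```text
time_s: 16.3
position: [0.4667, 0.2516, 0.0271]
tcp_rot: [[-0.996, -0.092, -0.003], [-0.092, 0.996, -0.001], [0.003, -0.001, -1.0]]
force: [0.3, -0.1, -1.6]
opening: 0.199
grasp_force: 30.0
```

Request:
send_rows --pt "255 0 0 0.001 0" --pt "255 0 0 0.001 0" --pt "255 0 0 0 0"

```text
time_s: 16.55
position: [0.4681, 0.2522, 0.027]
tcp_rot: [[-0.996, -0.092, 0.001], [-0.092, 0.996, 0.0], [-0.001, 0.0, -1.0]]
force: [0.5, -0.7, -1.8]
opening: 0.2
grasp_force: 30.0
```

Request:
send_rows --pt "255 0 0 0.001 0" --pt "255 0 0 0.0005 0" --pt "255 0 0 0 0"

```text
time_s: 16.8
position: [0.468, 0.2522, 0.0254]
tcp_rot: [[-0.996, -0.092, 0.001], [-0.092, 0.996, 0.0], [-0.001, 0.0, -1.0]]
force: [-1.0, 0.2, 1.3]
opening: 0.209
grasp_force: 30.0
```

Request:
send_rows --pt "0 0 0 0 0" --pt "0 0 0 0 0" --pt "0 0 0 0 0" --pt "0 0 0 0 0" --pt "0 0 0 0 0" --pt "0 0 0 -0.01 0" --pt "0 0 0 -0.035 0" --pt "0 0 0 -0.04 0" --pt "0 0 0 -0.04 0" --pt "0 0 0 -0.04 0"

```text
time_s: 17.63
position: [0.467, 0.2519, 0.1922]
tcp_rot: [[-0.996, -0.092, -0.001], [-0.092, 0.996, -0.0], [0.001, -0.0, -1.0]]
force: [0.3, 0.8, -0.4]
opening: 0.879
grasp_force: 0.0
```

```bash
python3 - <<'E'
from h import *
s=read_state();print(s["position"],s["joint_positions"],s["force"])
b,db=capture("scene");a,d=capture("top");np.savez("pics/n2.npz",a=a,d=d,b=b,db=db)
P=cloud("top",d)
t=cv2.resize(a[200:280,260:400],None,fx=3.5,fy=3.5,interpolation=cv2.INTER_CUBIC)
u=cv2.resize(b[205:305,230:330],None,fx=3,fy=3,interpolation=cv2.INTER_CUBIC);o=np.zeros((300,800,3),np.uint8);o[:280,:490]=t;o[:300,495:795]=u;cv2.imwrite("pics/c2.png",o)
E
```

```text
[0.46701151 0.25187136 0.19215557] [ 1.62638225e+01  2.64741238e+01  9.82546152e+01  1.23985480e-04
  5.53075664e+01 -7.90165255e+01] [ 0.28610955  0.80223062 -0.40027584]
```

View pics/c2.png

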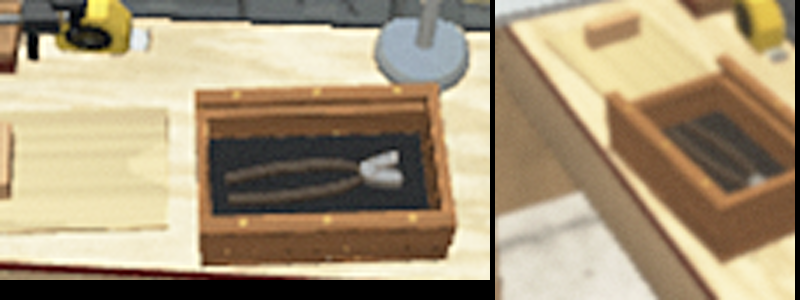

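View: the lid lies flat on the bench, batten up. The nippers are seen with their handles left (228,178)/(231,200) and jaws right (402,170).

```bash
python3 - <<'E'
from h import *
f=np.load("pics/n2.npz");a,d,b,db=(f[k] for k in("a","d","b","db"))
h=cv2.cvtColor(a,cv2.COLOR_BGR2HSV)
m=np.zeros(a.shape[:2],np.uint8);m[239:261,321:379]=(h[239:261,321:379,2]>62);
k=cv2.connectedComponentsWithStats(m);print(k[2])
m0=np.zeros_like(m)
i=None
T=lambda u,v:(260+u/3.5,200+v/3.5)
for n,(u,v) in dict(h1=(226,178),h2=(229,200),j1=(403,153),j2=(403,186),piv=(365,172),mid=(300,165),mid2=(300,194)).items(): print(n,onz("top",*T(u,v),.02).round(4))
P=cloud("top",d);Q=cloud("scene",db)
q=P[239:261,321:379].reshape(-1,3);print("z",np.percentile(q[:,2],[5,25,50,75,95]).round(3))
for lo in(.014,):
  for PP in(P,Q):
    w=(PP[...,2]>lo)&(PP[...,2]<.035)&(abs(PP[...,0]-.463)<.045)&(PP[...,1]>-.11)&(PP[...,1]<.055);q=PP[w];print(len(q),cv2.minAreaRect(q[:,:2].astype(np.float32)) if len(q) else"",q.mean(0) if len(q) else "")
print("\n".join("".join("%4d"%x for x in r) for r in h[240:258:1,322:378:2,2]))
# lid
for z,c in((.006,[(0,0)]),): pass
w=(P[...,2]>.02)&(P[...,2]<.05)&(P[...,1]>.15)&(P[...,1]<.3)&(P[...,0]<.54);q=P[w];print("batt",len(q),np.median(q,0) if len(q) else"")
f=np.load("pics/top0.npz");p=f["p"];P=cloud("top",f["d"])
w=(P[...,2]>.011)&(P[...,2]<.022)&(P[...,0]>.33)&(P[...,0]<.6)&(P[...,1]>.3)&(P[...,1]<.55);q=P[w];print("rim",len(q),np.percentile(q,[1,99],0),cv2.minAreaRect(q[:,:2].astype(np.float32)))
hs=cv2.cvtColor(p,cv2.COLOR_BGR2HSV);print(hs[250,170:245:3].tolist())
E
```

```text
[[     0      0    640    400 255616]
 [   321    239     11      1     11]
 [   336    239      1      1      1]
 [   339    239      2      1      2]
 [   324    243     52     15    344]
 [   353    260     26      1     26]]
h1 [0.4629 0.0519 0.02  ]
h2 [0.4412 0.0482 0.02  ]
j1 [ 0.4969 -0.1029  0.02  ]
j2 [ 0.4634 -0.1023  0.02  ]
piv [ 0.4757 -0.0693  0.02  ]
mid [ 0.4796 -0.0123  0.02  ]
mid2 [ 0.4505 -0.0129  0.02  ]
z [0.007 0.009 0.011 0.018 0.025]
391 ((0.47317177057266235, -0.027623556554317474), (0.16312098503112793, 0.06876261532306671), 89.92889404296875) [ 0.46944007 -0.02422159  0.02073267]
267 ((0.4760381579399109, -0.009258270263671875), (0.0661046952009201, 0.12961316108703613), 4.780013084411621) [ 0.46573991 -0.00936933  0.02102079]
  51  53  51  48  51  51  50  42  43  50  46  52  50  49  49  47  42  54  44  46  54  51  43  48  53  47  51  50
  48  51  48  49  46  47  50  46  48  48  50  48  48  53  48  47  49  45  50  48  45  47  48  51  46  47  41  51
  46  52  51  52  46  49  49  48  47  47  51  49  47  47  46  49  47  54  46  52  50  47  51  48  43  33  45
[... 1621 characters left out ...]
74  59  59  47  44  43  42  48  47  49  48  44  46  49  49  45  47  50  46  49
batt 129 [0.46426649 0.25087268 0.03519822]
rim 406 [[0.34093878 0.31143902 0.011123  ]
 [0.57919808 0.54496631 0.02176236]] ((0.4559299647808075, 0.43516430258750916), (0.2136540561914444, 0.28898361325263977), 78.19772338867188)
[[22, 171, 151], [23, 169, 137], [22, 215, 114], [23, 38, 242], [23, 37, 249], [23, 11, 91], [102, 18, 238], [103, 17, 236], [104, 18, 235], [105, 17, 235], [102, 16, 235], [104, 18, 236], [103, 17, 234], [103, 18, 233], [103, 18, 233], [103, 17, 234], [102, 20, 233], [101, 21, 232], [107, 17, 236], [103, 17, 236], [26, 26, 77], [23, 40, 242], [24, 38, 244], [24, 39, 242], [24, 32, 245]]
```

Request:
send_rows --pt "85 0.0038 -0.0395 0 0" --pt "85 0.0038 -0.0395 0 0" --pt "85 0.0038 -0.0395 0 0" --pt "85 0.0038 -0.0395 0 0" --pt "85 0.0038 -0.0395 0 0" --pt "85 0.0038 -0.0395 0 0" --pt "85 0.0038 -0.0395 0 0" --pt "85 0 0 0 0.1235" --pt "85 0 0 0 0.1235" --pt "85 0 0 0 0.1235" --pt "85 0 0 0 0.1235" --pt "85 0 0 0 0.1235" --pt "85 0 0 0 0.1235" --pt "85 0 0 0 0.1235" --pt "85 0 0 0 0.1235" --pt "85 0 0 0 0.1235" --pt "85 0 0 0 0.1235" --pt "85 0 0 0 0.1235" --pt "85 0 0 0 0.1235" --pt "85 0 0 0 0"

```text
time_s: 19.4
position: [0.466, -0.0255, 0.1897]
tcp_rot: [[-0.178, 0.984, -0.001], [0.984, 0.178, 0.0], [0.001, -0.001, -1.0]]
force: [0.6, 0.1, 0.5]
opening: 0.662
grasp_force: 0.0
```

```bash
python3 - <<'E'
from h import *
f=np.load("pics/top0.npz");p=f["p"];h=cv2.cvtColor(p,cv2.COLOR_BGR2HSV)
m=cv2.inRange(h,(92,5,150),(118,40,255));m[:,:160]=0;m[:,260:]=0;m[:205]=0;m[300:]=0
c=max(cv2.findContours(m,0,2)[0],key=cv2.contourArea);ap=cv2.approxPolyDP(c,4,True)[:,0];print(cv2.boundingRect(c),ap.tolist())
w=np.array([onz("top",*x,.003)[:2] for x in c[:,0].astype(float)],np.float32);r=cv2.minAreaRect(w);print("tray floor",r,cv2.boxPoints(r).round(3).tolist())
s=read_state();print(s["position"],s["joint_positions"],s["opening"])
E
```

```text
(176, 217, 62, 67) [[197, 217], [176, 278], [220, 283], [237, 219]]
tray floor ((0.46633583307266235, 0.4153479337692261), (0.1396893709897995, 0.23309174180030823), 87.13792419433594) [[0.34599998593330383, 0.35100001096725464], [0.5789999961853027, 0.3400000035762787], [0.5860000252723694, 0.4790000021457672], [0.3529999852180481, 0.4909999966621399]]
[ 0.46603368 -0.02549508  0.18969792] [-1.68906821e+01  2.23437423e+01  1.07081203e+02  2.35142160e-03
  5.06357841e+01 -2.71431926e+01] 0.6618154402833174
```

Request:
send_rows --pt "85 0 0 0.035 0" --pt "85 0 0 0.035 0" --pt "85 0 0 0.035 0" --pt "85 0 0 0.02 0" --pt "85 0 0 0.015 0" --pt "85 0 0 0.015 0" --pt "85 0 0 0.006 0" --pt "85 0 0 0 0"

```text
time_s: 20.07
position: [0.4657, -0.0255, 0.0277]
tcp_rot: [[-0.182, 0.983, -0.003], [0.983, 0.182, 0.001], [0.001, -0.003, -1.0]]
force: [-1.3, 0.1, 0.1]
opening: 0.668
grasp_force: 0.0
```

Request:
send_rows --pt "85 0 0 0.002 0" --pt "255 0 0 0.001 0" --pt "255 0 0 0 0" --pt "255 0 0 0 0" --pt "255 0 0 0 0" --pt "255 0 0 0 0" --pt "255 0 0 0 0" --pt "255 0 0 0 0" --pt "255 0 0 0 0"

```text
time_s: 20.82
position: [0.4673, -0.0258, 0.0265]
tcp_rot: [[-0.18, 0.984, 0.002], [0.984, 0.18, -0.0], [-0.001, 0.002, -1.0]]
force: [0.5, 0.8, 5.6]
opening: 0.403
grasp_force: 29.9
```

Request:
send_rows --pt "255 0 0 -0.002 0" --pt "255 0 0 -0.006 0" --pt "255 0 0 -0.015 0" --pt "255 0 0 -0.025 0" --pt "255 0 0 -0.03 0" --pt "255 0 0 -0.03 0" --pt "255 0 0 -0.03 0" --pt "255 0 0 0 0"

```text
time_s: 21.48
position: [0.4692, -0.0263, 0.1687]
tcp_rot: [[-0.18, 0.984, 0.009], [0.984, 0.18, -0.003], [-0.004, 0.008, -1.0]]
force: [0.2, -0.2, -0.5]
opening: 0.404
grasp_force: 29.9
```

```bash
python3 - <<'E'
from h import *
s=read_state();print(s["position"],s["joint_positions"],s["force"],s["moment"],s["opening"])
b,db=capture("scene");a,d=capture("top")
t=cv2.resize(a[180:280,290:400],None,fx=3.5,fy=3.5);u=cv2.resize(b[190:300,260:370],None,fx=3.5,fy=3.5);o=np.zeros((390,800,3),np.uint8);o[:350,:385]=t;o[:385,400:785]=u;cv2.imwrite("pics/c3.png",o)
E
```

```text
[ 0.46920945 -0.02634796  0.16865555] [-1.68759225e+01  2.44387237e+01  1.08240711e+02 -4.75501118e-04
  4.67757621e+01 -2.72553238e+01] [ 0.23965616 -0.21644548 -0.48242   ] [-0.10088113 -0.04249048  0.02447658] 0.40439842502928025
```

View pics/c3.png

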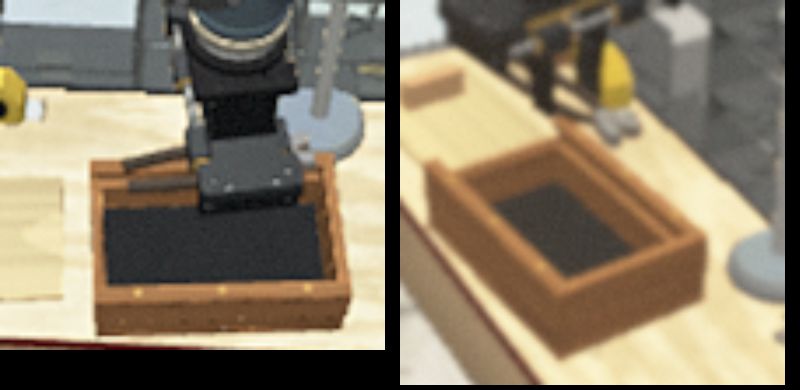

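The nippers are held level, with the case empty below. Moving to the tray.

Request:
send_rows --pt "255 0.02 0.0035 0 0" --pt "255 0.037 0.0063 0 0" --pt "255 0.037 0.0063 0 0" --pt "255 0.037 0.0063 0 0" --pt "255 0.037 0.0063 0 0" --pt "255 0.037 0.0063 0 0" --pt "255 0.037 0.0063 0 0" --pt "255 0.037 0.0063 0 0" --pt "255 0.037 0.0063 0 0" --pt "255 0.037 0.0063 0 0" --pt "255 0.037 0.0063 0 0" --pt "255 0.037 0.0063 0 0" --pt "255 0.007 0.0012 0 0"

```text
time_s: 22.67
position: [0.4599, 0.4196, 0.1616]
tcp_rot: [[-0.184, 0.983, -0.001], [0.983, 0.184, 0.002], [0.002, -0.001, -1.0]]
force: [0.2, 0.2, -0.1]
opening: 0.406
grasp_force: 29.9
```

Request:
send_rows --pt "255 0 0 0 -0.1222" --pt "255 0 0 0 -0.1222" --pt "255 0 0 0 -0.1222" --pt "255 0 0 0 -0.1222" --pt "255 0 0 0 -0.1222" --pt "255 0 0 0 -0.1222" --pt "255 0 0 0 -0.1222" --pt "255 0 0 0 -0.1222" --pt "255 0 0 0 -0.1222" --pt "255 0 0 0 -0.1222" --pt "255 0 0 0 -0.1222" --pt "255 0 0 0 0"

```text
time_s: 23.67
position: [0.46, 0.4131, 0.1615]
tcp_rot: [[-0.999, 0.044, -0.004], [0.044, 0.999, -0.003], [0.004, -0.003, -1.0]]
force: [0.6, 0.3, -0.9]
opening: 0.401
grasp_force: 29.9
```

Request:
send_rows --pt "255 0 0 0.03 0" --pt "255 0 0 0.035 0" --pt "255 0 0 0.035 0" --pt "255 0 0 0.02 0" --pt "255 0 0 0.012 0" --pt "255 0 0 0.006 0" --pt "255 0 0 0 0" --pt "255 0 0 0 0"

```text
time_s: 24.33
position: [0.4607, 0.4133, 0.0257]
tcp_rot: [[-0.999, 0.046, -0.002], [0.046, 0.999, -0.002], [0.002, -0.002, -1.0]]
force: [-1.2, -0.6, 0.6]
opening: 0.406
grasp_force: 29.9
```

Request:
send_rows --pt "255 0 0 0.001 0" --pt "255 0 0 0.001 0" --pt "255 0 0 0 0"

```text
time_s: 24.58
position: [0.462, 0.4146, 0.0255]
tcp_rot: [[-0.999, 0.046, 0.002], [0.046, 0.999, 0.001], [-0.002, 0.001, -1.0]]
force: [-1.0, -4.5, 0.3]
opening: 0.407
grasp_force: 29.9
```

Request:
send_rows --pt "255 0 0 0 0" --pt "255 0 0 0 0" --pt "255 0 0 0 0"

```text
time_s: 24.83
position: [0.462, 0.4145, 0.0255]
tcp_rot: [[-0.999, 0.046, 0.002], [0.046, 0.999, 0.001], [-0.002, 0.001, -1.0]]
force: [-0.4, -4.7, 1.4]
opening: 0.407
grasp_force: 29.9
```

```bash
python3 - <<'E'
from h import *
s=read_state();print(s["position"],s["joint_positions"],s["force"],s["moment"],s["opening"])
b,db=capture("scene");a,d=capture("top")
t=cv2.resize(a[180:300,160:260],None,fx=3.8,fy=3.8);u=cv2.resize(b[130:240,190:310],None,fx=3.4,fy=3.4);o=np.zeros((460,800,3),np.uint8);o[:t.shape[0],:380]=t;o[:u.shape[0],385:385+u.shape[1]]=u;cv2.imwrite("pics/c4.png",o)
E
```

```text
[0.46203409 0.41454403 0.02553651] [ 3.16097238e+01  4.62867825e+01  9.04807644e+01 -3.58599857e-02
  4.31179991e+01 -5.57379362e+01] [-0.3719317  -4.65358348  1.43361188] [-0.20005087  0.10873364  0.1077857 ] 0.40711754140114287
```

View pics/c4.png

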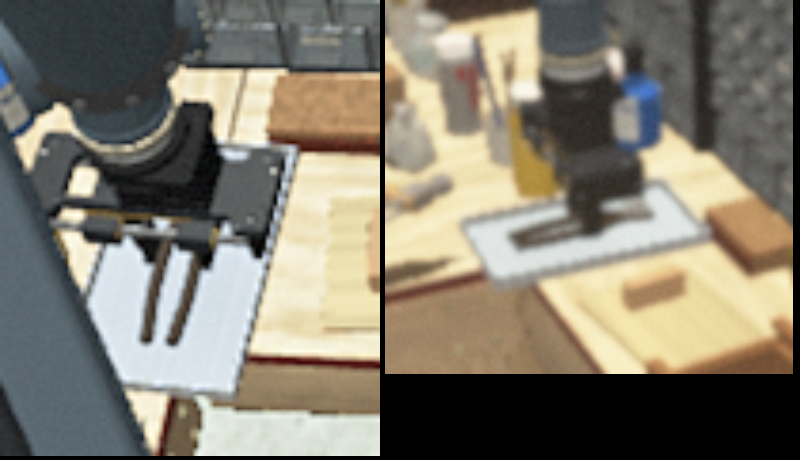

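View: the nippers are held low over the tray, inside its rim, handles towards the robot. A little lower.

Request:
send_rows --pt "255 0 0 0.001 0" --pt "255 0 0 0.001 0" --pt "255 0 0 0 0" --pt "255 0 0 0 0"

```text
time_s: 25.27
position: [0.4622, 0.4147, 0.0251]
tcp_rot: [[-0.999, 0.045, 0.003], [0.045, 0.999, 0.002], [-0.003, 0.002, -1.0]]
force: [-2.3, -7.8, 10.3]
opening: 0.407
grasp_force: 29.9
```

Request:
send_rows --pt "255 0 0 -0.0015 0" --pt "255 0 0 0 0" --pt "90 0 0 0 0" --pt "90 0 0 0 0" --pt "90 0 0 0 0" --pt "90 0 0 0 0" --pt "90 0 0 0 0" --pt "90 0 0 -0.01 0" --pt "90 0 0 -0.02 0" --pt "90 0 0 -0.035 0" --pt "90 0 0 -0.04 0" --pt "90 0 0 -0.04 0" --pt "90 0 0 -0.04 0" --pt "90 0 0 0 0" --pt "90 0 0 0 0"

```text
time_s: 26.52
position: [0.4637, 0.4169, 0.2136]
tcp_rot: [[-0.999, 0.045, 0.01], [0.046, 0.999, 0.007], [-0.009, 0.007, -1.0]]
force: [-0.1, -1.1, -0.7]
opening: 0.65
grasp_force: 0.0
```

```bash
python3 - <<'E'
from h import *
s=read_state();print(s["position"],s["force"],s["opening"])
b,db=capture("scene");a,d=capture("top")
P=cloud("top",d);Q=cloud("scene",db)
h=cv2.resize(b[120:320,180:400],None,fx=3,fy=3,interpolation=cv2.INTER_CUBIC);cv2.imwrite("pics/end.png",h)
for PP in(P,Q):
  w=(PP[...,2]>.009)&(PP[...,2]<.06)&(abs(PP[...,0]-.464)<.1)&(abs(PP[...,1]-.414)<.055);q=PP[w];print("nip",len(q),np.percentile(q,[2,50,98],0).round(3).tolist() if len(q) else"")
  r=np.hypot(PP[...,0]-.612,PP[...,1]+.124);w=(PP[...,2]>.185)&(PP[...,2]<.215)&(r>.1)&(r<.25)&(PP[...,0]<.62);q=PP[w];print("head",np.percentile(q,[1,50,99],0).round(3).tolist())
E
```

```text
[0.46366096 0.41686182 0.21359902] [-0.11559547 -1.11419138 -0.69929037] 0.6496148857953734
nip 334 [[0.38, 0.396, 0.009], [0.455, 0.415, 0.015], [0.533, 0.446, 0.021]]
head [[0.509, -0.356, 0.185], [0.521, -0.303, 0.204], [0.618, -0.252, 0.215]]
nip 277 [[0.378, 0.375, 0.009], [0.454, 0.409, 0.016], [0.53, 0.45, 0.022]]
head [[0.507, -0.36, 0.185], [0.541, -0.346, 0.203], [0.619, -0.272, 0.215]]
```

View pics/end.png

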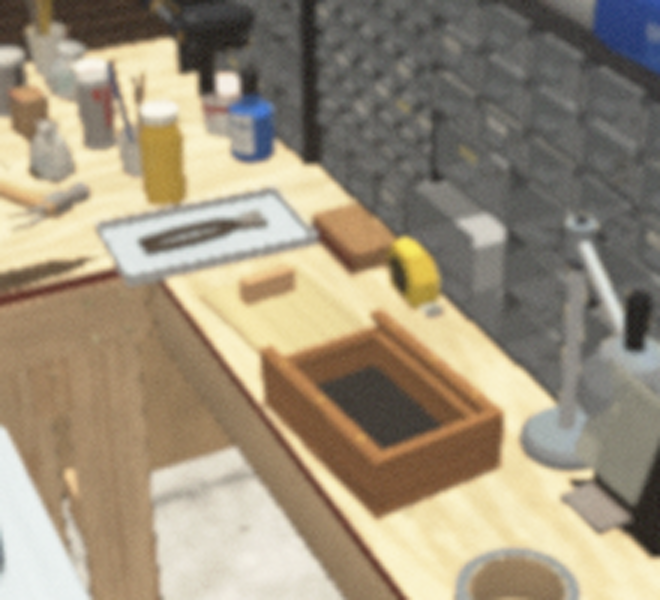

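The final view shows the nippers flat in the tray at (205,235). The lid is flat on the bench with its batten up (268,285), the lamp is swung clear (635,320), and the other things are untouched.

```bash
python3 -c "from rig import *;print(hand_in())"
```

```text
the job is handed in; nothing more can be done
None
```

The job is handed in: the lamp is swung clear to about 1.67 rad, the lid is out and flat on the bench batten up, and the nippers lie flat in the steel tray, in about 27 s of the 72 s allowed; the tape measure, roll of tape and sanding block were left alone.

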